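Unplug the charger and show it to the webcam

TASK

The help desk on the video call wants to check the big black charger: pull it straight up out of the power strip, hold it up about 15 cm in front of the webcam and first tip it some 40 degrees so that its underside with the pins looks towards the lens. Then bring it back level, pins down, with its label square to the lens and in the middle of the picture, and finish while still holding it there steady in the air, so that the label can be read. Leave the other two plugs in the strip and the other desk things alone, and do not touch the webcam.

Things in the scene. Friction and masses are not known exactly. Their poses are not given: they have to be found in the camera images.
- charger: Big black charger, loose, plugged in by two pins, no cable, about 130 g. Block 34 (x) by 54 (y) by 42 mm high on a neck 28 by 40 by 10 mm, 52 mm in all. Origin: centre of the underside, resting on the strip; z up. Pale label on the broad +x face. Grip it across the narrow ends (along y): free to 70 mm from its middle along the strip. Slack contacts: it lifts out freely once raised 17 mm.
- charger_label (a point): Middle of the pale 36 by 24 mm label, on the charger's +x face: 17 mm in x and 31 mm in z from the charger's origin. Axes as the charger's; +x points straight out of the label.
- charger_pins (a point): Point midway between the ends of the two flat pins, 17 mm below the charger's underside (its origin). Each pin is 1.8 by 6.6 mm and 17 mm long, 12.8 mm apart in x.
- strip: White power strip fixed to the desk, 56 mm (x) by 440 mm (y), top 38 mm above the desk; raised switch end at +y beyond 184 mm, 54 mm high. Origin: centre of the underside; long side along y, z up. The three plugs stand on its middle line at y = -125, -25 and 75 mm; which is where varies. A lead leaves the -y end into a desk grommet.
- cube: Small white USB charger, 28 by 28 mm and 30 mm high, plugged into the strip: stays there. Origin at the centre of its underside.
- smartplug: Round white smart plug, 44 mm across and 34 mm high, plugged into the strip: stays there. Origin at the centre of its underside.
- webcam: Black bar webcam, 94 mm wide (y), 30 mm deep (x), 30 mm high, on a small three-legged stand (feet 60 mm from its middle), 180 mm tall in all, fixed to the desk. Origin on the desk under its middle; it looks level along its own -x axis, roughly towards the robot.
- webcam_lens (a point): Centre of the webcam's lens glass, 165 mm above the desk, on the front of the bar. Axes as the webcam's: the picture's middle line runs from here along -x; y is across the picture, z up.
- pencup: Round steel pen cup, 80 mm across and 100 mm high, pens reaching to 150 mm; loose. Origin at the centre of its underside.
- mouse: White computer mouse, 100 by 58 mm and 30 mm high, loose. Origin at the centre of its underside.

How it is judged:
By the outcome, as a careful person would: the job done as asked, in the order asked, and still so for the second after the job is handed in, while the arm keeps its last pose, push and grip.
It also fails if it takes over 51 s, if anything falls off the work surface, if the arm or the gripper's body presses on something with over 40 N, if the wrist force passes 120 N, or if a joint passes its speed limit or range.

ROBOT

A 7-joint arm with a two-finger parallel gripper is mounted at the origin on the work surface. World frame = base frame: x ahead of the robot, y to its left, z up, the work surface at z = 0. Lengths are in m, angles in rad, forces in N, time in s.
With the tool pointing down it reaches from about 0.4 to 0.85 m from the base axis. Payload 4.5 kg.
Tool frame: the origin (TCP) lies where the fingers leave the gripper's body, on its centre line; the fingertips stand 64 mm ahead of it and the grasp point (between the pads) lies 45 mm ahead of it; z points along the fingers, y is the line along which they close (so a half turn about z gives the same grasp; the last joint's range is limited). The gripper opens to 88 mm and grips with 3 to 60 N. Pads are 18 mm wide; open, the fingers measure 123 mm over their backs; the gripper's body (75 mm by 187 mm) begins 45 mm behind the grasp point.
Start: joints at [1.14, 0.689, -0.195, 1.565, 0.157, 0.902, -0.215], TCP at [0.28, -0.559, 0.303] pointing down, gripper open.
Joint ranges: [-3.01, 3.01], [-0.46, 2.08], [-1.47, 1.51], [0.13, 2.56], [-1, 4.14], [0.04, 2.09], [-2.66, 2.66]. Speed limits (rad/s): [2.57, 2.57, 3.14, 3.14, 3.14, 3.14, 3.14].

INTERFACE

Orientations are given as a unit quaternion [x, y, z, w].
In Python, from plant import r gives the robot as it stands.
- The arm moves only by the tool play_rows, never from a script. Its arguments are lists of equal length, an entry for each row: "translation": the shift along the tool's x, y, z in m, a list of three; "delta_rot": the turn, a rotation vector about the tool's x, y, z in degrees, a list of three; "grip": the opening, from -1 (shut) to 1 (fully open). In form: {"translation": [[x, y, z], ...], "delta_rot": [[rx, ry, rz], ...], "grip": [grip, ...]}. A call has 1 to 20 rows; each row shifts and turns the commanded pose from where the row before left it, along the tool's axes as they then stand; what a row does not reach is not made up. A row lasts 1/8 s, in which the tool goes at most 62.5 mm and 10.7 degrees, less where a joint would pass 70% of its speed; a pose out of reach is approached as far as the arm can. A call with a gripper value outside its range is refused whole. The fingers move at their own pace and stop on an object; "squeeze" is the grip in N (left out, the last holds). Time passes only in rows, so rows that do not move let the fingers close. It gives the time, the measured TCP pose, the force, the opening and the grip force at its end, in the units of the state.
- r.get_state(): the state, without advancing time (a new reading comes with each control period).
- r.snapshot(name): name is "scene" or "top"; returns the picture (420x560x3 uint8, blue, green, red); there is no depth.
- r.get_calibration(name): a dict with "intrinsics" (3x3 intrinsics, pixels), "eye" and "rotation" of the camera in the world. Camera axes: x right, y up, looking along -z (the intrinsics and any distortion apply to the point x, -y, -z); pixel columns grow to the right and rows downward; lengths in m; the calibration is good to about 2 mm. A picture is of the moment at which its call begins. get_calibration takes no time and is no camera call.
- r.finish_job(): hands the job in; it is judged then, once.
Trained networks look in the newest picture that a camera, given by its name, has taken for a name from the list of things; names that differ only in an ending like _2 or _b are one class to them, and where a whole thing is asked for, a point or a joint stands for the part that bears it (a point fixed in the world has none). Each returns a list of dicts, best first, with "confidence" (0 to 1); they miss things now and then, are a little off and sometimes report something else, mostly with a low value. They report only what shows in the picture. A call takes as long as a camera call.
- r.look_for(camera, target): "point" ([x, y, z] in m, in world coordinates, good to about 4 mm: the middle of the surface that is visible of it).
- r.silhouettes(camera, target): "pixels" (420x560 bool, what is visible of it).
The state is a dict: "clock": time; "q": joint angles; "qd": joint speeds; "joint_torque": joint torques, N m; "tool_pos": TCP position; "eef_rot": TCP orientation; "contact_force": force on the tool from outside, world axes, zero at the start; "moment": the same for the moment, N m; "opening": opening from 0.0 (shut) to 1.0 (fully open); "finger_force": force on a finger pad.
Only numpy, scipy, OpenCV 4.12 (cv2) and the standard library are available. Lean on these libraries where they do the work, as an engineer would, in place of code of your own. Each camera call takes 0.05 s, during which the arm holds its last target. There are 200 camera calls.

## Working session

There is one attempt and no reset: what is moved stays moved. The work goes in short steps, Python scripts to look and compute and a tool call to move; the robot and the scene stay as the last step left them, time stands still between calls to the robot, and variables do not carry over. Pictures are saved under pics/ and viewed, at most 10 in all, crops included, and the job is handed in when it is done.

Besides the shell and the picture viewer there is one more tool, called after "Request:" as name(argument=value, ...), one argument or row to a line, values as JSON. play_rows: Moves the arm, as the interface text tells. Its arguments: {"type":"object","properties":{"translation":{"type":"array","items":{"type":"array","items":{"type":"number"}}},"delta_rot":{"type":"array","items":{"type":"array","items":{"type":"number"}}},"grip":{"type":"array","items":{"type":"number"}},"squeeze":{"type":"number"}},"required":["translation","delta_rot","grip"]}

```bash
mkdir -p pics; ls; cat > h.py <<'E'
import numpy as np, cv2
from plant import r
from scipy.spatial.transform import Rotation as R
def cal(n):
    c=r.get_calibration(n); return np.array(c["intrinsics"]),np.array(c["eye"]),np.array(c["rotation"]),c
def ray(n,u,v):
    K,e,Rm,_=cal(n); d=np.linalg.inv(K)@[u,v,1]; d=Rm@[d[0],-d[1],-d[2]]; return e,d/np.linalg.norm(d)
def proj(n,p):
    K,e,Rm,_=cal(n); q=Rm.T@(np.array(p)-e); q=K@[q[0],-q[1],-q[2]]; return q[:2]/q[2]
def onz(n,u,v,z):
    e,d=ray(n,u,v); return e+d*(z-e[2])/d[2]
E
python3 - <<'E'
from h import *
for n in ["scene","top"]:
    im=r.snapshot(n); cv2.imwrite(f"pics/{n}0.png",im)
    print(n,cal(n)[3])
    for t in ["charger","charger_label","strip","cube","smartplug","webcam","webcam_lens","pencup","mouse"]:
        print(t,[(np.round(d["point"],4).tolist(),round(d["confidence"],2)) for d in r.look_for(n,t)[:3]])
print(r.get_state())
E
```

```text
pics
scene {'intrinsics': array([[409.03872506,   0.        , 284.32817462],
       [  0.        , 409.03872506, 208.33453481],
       [  0.        ,   0.        ,   1.        ]]), 'eye': array([ 1.05656121, -0.86508175,  0.98753566]), 'rotation': array([0.39322469, 0.090116  , 0.22436199, 0.88708238])}
charger [([0.5616, -0.1547, 0.0868], 0.57)]
charger_label [([0.5601, -0.1543, 0.0869], 0.63)]
strip [([0.5608, -0.1072, 0.0313], 0.95)]
cube [([0.5201, 0.0419, 0.0616], 0.51), ([0.5589, -0.474, 0.0216], 0.16)]
smartplug [([0.5397, -0.0554, 0.0651], 0.65), ([0.6181, 0.4657, 0.0755], 0.46)]
webcam [([0.7786, 0.0397, 0.1605], 0.84)]
webcam_lens [([0.7751, 0.0424, 0.1631], 0.57), ([0.5586, -0.1551, 0.0838], 0.29)]
pencup [([0.6161, 0.4643, 0.0708], 0.75)]
mouse [([0.5603, -0.4745, 0.0217], 0.58)]
top {'intrinsics': array([[470.16834108,   0.        , 278.5860789 ],
       [  0.        , 470.16834108, 194.74176428],
       [  0.        ,   0.        ,   1.        ]]), 'eye': array([ 3.62825373e-01, -7.04593379e-04,  1.68611998e+00]), 'rotation': array([-0.060473  ,  0.06539057,  0.70715116
[... 454 characters left out ...]
0, 'q': array([ 1.13980682,  0.68909303, -0.19458272,  1.56530612,  0.15733305,
        0.90251527, -0.21510731]), 'qd': array([ 0.00135311, -0.00031366,  0.00054469, -0.00028924,  0.0007788 ,
       -0.00174429,  0.00017937]), 'joint_torque': array([ 4.12061399e-04, -5.27498353e+01, -1.26753855e+00, -1.53746867e+01,
       -5.20636188e-02, -7.60959047e-04,  4.06418962e-05]), 'tool_pos': array([ 0.28015998, -0.55870546,  0.302745  ]), 'eef_rot': array([ 9.73115011e-01,  2.30319720e-01, -6.38195866e-06,  3.58458422e-05]), 'contact_force': array([ 0.68099268,  1.26175484, -0.29859018]), 'moment': array([ 0.04410901, -0.03172276,  0.07398434]), 'finger_force': 0.0, 'opening': 1.000100977414078}
```

```bash
sed -i 's/np.array(c\["rotation"\])/R.from_quat(c["rotation"]).as_matrix()/' h.py
python3 - <<'E'
from h import *
m={}
for n in ["scene","top"]:
    r.snapshot(n)
    for t in ["charger","charger_label","strip","cube","smartplug","webcam","webcam_lens"]:
        s=r.silhouettes(n,t)
        for i,d in enumerate(s[:2]):
            m[f"{n}.{t}.{i}"]=d["pixels"]; ys,xs=np.nonzero(d["pixels"])
            c=cv2.minAreaRect(np.c_[xs,ys].astype(np.float32))
            print(n,t,i,round(d["confidence"],2),len(xs),(xs.mean().round(1),ys.mean().round(1)),xs.min(),xs.max(),ys.min(),ys.max(),np.round(c[0],1),np.round(c[1],1),round(c[2],1))
np.savez("m.npz",**m)
a=cv2.imread("pics/scene0.png"); b=cv2.imread("pics/top0.png")
cv2.imwrite("pics/s_crop.png",cv2.resize(a[60:340,120:480],None,fx=2.2,fy=2.1,interpolation=cv2.INTER_CUBIC))
c=b[40:180,180:380]; print(c.shape)
cv2.imwrite("pics/t_crop.png",cv2.resize(c,None,fx=4,fy=4,interpolation=cv2.INTER_CUBIC))
for n in ["scene","top"]: print(proj(n,[.5591,-.1426,.09]),proj(n,[.76,.048,.18]))
E
```

```text
scene charger 0 0.86 238 (np.float64(245.9), np.float64(238.2)) 239 252 228 248 [245.5 238. ] [20. 13.] 90.0
scene charger_label 0 0.76 268 (np.float64(245.7), np.float64(238.2)) 238 253 227 249 [245.6 237.9] [14.2 22.1] 18.4
scene strip 0 0.88 1456 (np.float64(253.6), np.float64(236.0)) 226 280 178 293 [252.8 235.2] [ 20.9 123.1] 24.4
scene cube 0 0.67 97 (np.float64(264.4), np.float64(200.7)) 260 269 195 206 [264.5 200.5] [11.  9.] 90.0
scene smartplug 0 0.68 190 (np.float64(255.8), np.float64(219.1)) 249 262 212 227 [255.5 219.5] [15. 13.] 90.0
scene webcam 0 0.79 490 (np.float64(336.3), np.float64(213.2)) 317 351 189 244 [334.  216.5] [55. 34.] 90.0
scene webcam 1 0.28 260 (np.float64(246.0), np.float64(237.5)) 239 253 227 248 [246.  237.5] [13.6 21.2] 18.4
scene webcam_lens 0 0.7 537 (np.float64(336.0), np.float64(214.0)) 317 350 189 244 [332.7 216.4] [54.3 33. ] 88.2
top charger 0 0.75 172 (np.float64(315.6), np.float64(222.5)) 307 324 217 229 [315.6 222.5] [10.4 16.5] 76.0
top charger_label 0 0.64 168 (np.float64(315.1), np.float64(222.6)) 307 323 217 229 [315.3 222.6] [10.4 1
[... 298 characters left out ...]
59.4 237.3] [7.2 6.7] 63.4
top smartplug 0 0.69 115 (np.float64(287.8), np.float64(229.5)) 282 293 224 235 [287.5 229.5] [11. 11.] 90.0
top webcam 0 0.94 379 (np.float64(258.6), np.float64(158.8)) 245 274 150 175 [259.5 162.5] [25. 29.] 90.0
top webcam 1 0.2 622 (np.float64(132.1), np.float64(209.1)) 115 148 195 222 [132.2 209.1] [30.9 23.3] 26.6
top webcam_lens 0 0.92 326 (np.float64(258.9), np.float64(157.1)) 245 272 150 170 [258.9 159.7] [19.2 27.2] 85.2
top webcam_lens 1 0.69 672 (np.float64(131.9), np.float64(207.9)) 114 148 193 221 [132.6 208.3] [32.6 24.1] 29.7
(140, 200, 3)
[246.49778229 232.39372317] [334.58258656 195.25795976]
[316.70979984 220.72919764] [259.95922714 157.35062863]
```

View pics/s_crop.png

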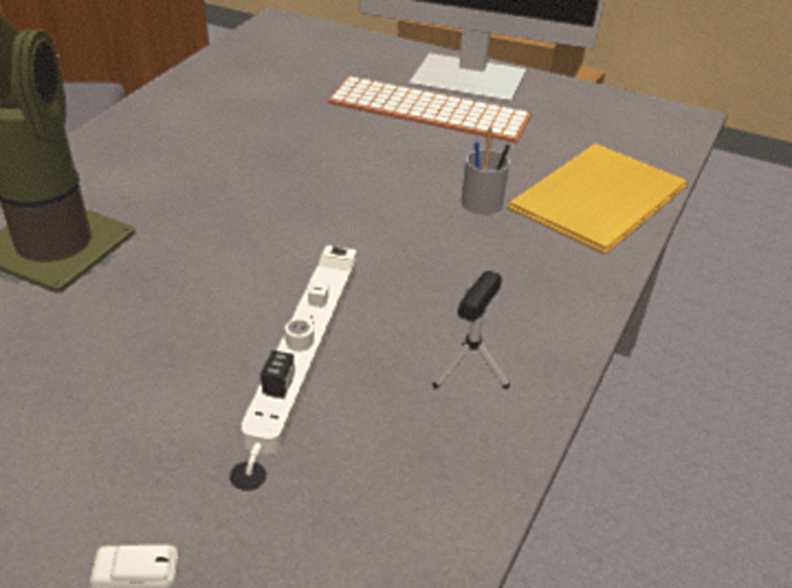

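View pics/top0.png

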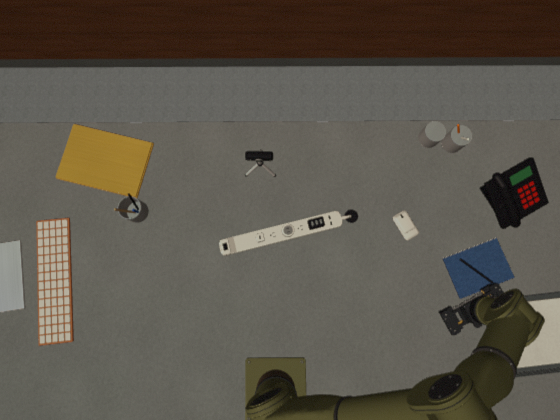

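```bash
python3 - <<'E'
from h import *
a=cv2.imread("pics/scene0.png"); b=cv2.imread("pics/top0.png")
s=lambda c:cv2.resize(c,(400,300),interpolation=cv2.INTER_NEAREST)
cv2.imwrite("pics/z.png",np.vstack([np.hstack([s(a[218:260,220:276]),s(b[204:240,290:338])]),np.hstack([s(a[180:225,305:365]),s(b[142:184,232:288])])]))
E
```

```text
(no output)
```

View pics/z.png

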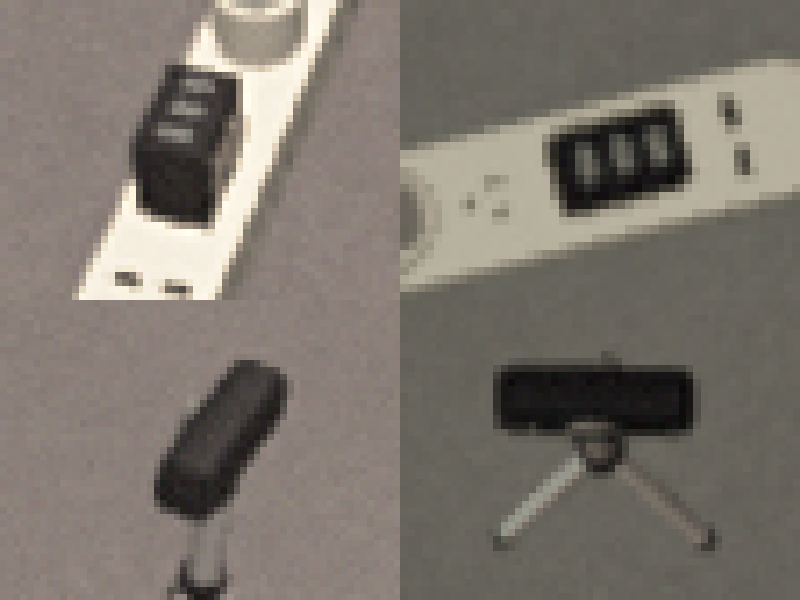

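```bash
cat > fit.py <<'E'
from h import *
from scipy.optimize import minimize, least_squares
S=8
def pts(boxes,pose,yaw):
    P=[]
    for (lo,hi) in boxes:
        g=np.array([[a,b,c] for a in (lo[0],hi[0]) for b in (lo[1],hi[1]) for c in (lo[2],hi[2])])
        P.append(R.from_euler('z',yaw).apply(g)+pose)
    return P
def render(n,boxes,pose,yaw,win):
    x0,x1,y0,y1=win; im=np.zeros(((y1-y0)*S,(x1-x0)*S),np.uint8)
    for P in pts(boxes,pose,yaw):
        q=np.array([proj(n,p) for p in P])-[x0,y0]
        q=((q+.5)*S).astype(np.float32)
        cv2.fillConvexPoly(im,cv2.convexHull(q).astype(np.int32),255)
    return cv2.resize(im,(x1-x0,y1-y0),interpolation=cv2.INTER_AREA)/255.
def soft(im,win,dark,light):
    x0,x1,y0,y1=win; g=cv2.cvtColor(im,cv2.COLOR_BGR2GRAY)[y0:y1,x0:x1].astype(float)
    return np.clip((light-g)/(light-dark),0,1)
E
python3 - <<'E'
from fit import *
ims={n:cv2.imread(f"pics/{n}0.png") for n in ["scene","top"]}
def fit(boxes,wins,lev,x0,fixz=None):
    T={n:soft(ims[n],wins[n],*lev[n]) for n in wins}
    def f(v,full=False):
        z=v[3] if fixz is None else fixz
        e=[((render(n,boxes,np.array([v[0],v[1],z]),v[2],wins[n])-T[n])**2).sum() for n in wins]
        return e if full else sum(e)
    best=None
    for y in x0[2]:
        v=[x0[0],x0[1],y]+([x0[3]] if fixz is None else [])
        s=np.array([np.array(v)+d for d in np.vstack([np.zeros(len(v)),np.diag([.01,.01,.1,.01][:len(v)])])])
        o=minimize(f,v,method='Nelder-Mead',options=dict(initial_simplex=s,maxiter=250,xatol=1e-4,fatol=1e-3))
        if best is None or o.fun<best.fun: best=o
    print(best.x.round(4),np.degrees(best.x[2]).round(2),f(best.x,True)); return best.x
g={n:cv2.cvtColor(ims[n],cv2.COLOR_BGR2GRAY) for n in ims}
print("scene charger\n",g["scene"][224:252,236:258]); print("top\n",g["top"][213:233,303:328])
cb=[((-.017,-.027,.01),(.017,.027,.052)),((-.014,-.02,0),(.014,.02,.01))]
w={"scene":(232,262,222,256),"top":(302,330,212,234)}
lev={"scene":(60,150),"top":(50,120)}
v=fit(cb,w,lev,(.557,-.145,(.1,.25),.038)); 
for n in w: fit(cb,{n:w[n]},lev,(.557,-.145,(.2,),.038),fixz=.038)
wb=[((-.015,-.047,.15),(.015,.047,.18))]
w={"scene":(312,356,186,215),"top":(240,280,146,165)}
print(g["top"][148:168,256:260].T, g["scene"][200,310:355])
lev={"scene":(60,115),"top":(30,85)}
fit(wb,w,lev,(.765,.045,(-.1,.05),0.))
for n in w: fit(wb,{n:w[n]},lev,(.765,.045,(0,),0.),fixz=0.)
E
```

```text
scene charger
 [[132 128 131 130 127 132 133 133 133 135 165 235 246 241 193 143 141 153
  153 152 153 148]
 [133 132 130 135 134 132 136 132 135 146 202 248 244 242 216 161 147 151
  151 152 151 148]
 [133 132 131 132 135 136 132 123 122 147 225 247 246 245 246 225 195 167
  158 161 152 160]
 [136 134 131 132 132 137 125  77  61  66 113 154 186 200 245 247 239 225
  216 211 198 215]
 [132 132 132 135 131 133 121  63  43  60  81  79  86  76  90 113 132 206
  249 246 242 244]
 [128 129 130 131 135 130 100  61  58  95 139 130 126 101  53  54  51 136
  250 246 243 240]
 [133 128 130 134 136 123  67  52  57  83 104 127 115 121  61  54  47 135
  250 245 240 240]
 [136 136 133 134 127  99  52  53  69  80  65  67  59  62  58  50  46 138
  252 245 239 241]
 [133 132 137 134 118  67  53  72 117 135 108 100  70  55  61  50  47 138
  252 244 241 240]
 [130 134 130 128  93  53  55  80 131 133 147 139 102  63  60  44  60 134
  249 245 241 241]
 [132 131 132 118  66  52  61  59  58  68  85  83  71  61  55  62 102 119
  221 245 241 240]
 [131 133 126  96  57  65  98  98  83  78  74  57  59  63  45 
[... 3702 characters left out ...]
ile "<stdin>", line 13, in fit
    res = _minimize_neldermead(fun, x0, args, callback, bounds=bounds,
                               **options)
    fxr = func(xr)
    fx = function(np.copy(x), *(wrapper_args + args))
  File "<stdin>", line 7, in f
  File "fit.py", line 13, in render
    q=np.array([proj(n,p) for p in P])-[x0,y0]
                ~~~~^^^^^
  File "h.py", line 9, in proj
    K,e,Rm,_=cal(n); q=Rm.T@(np.array(p)-e); q=K@[q[0],-q[1],-q[2]]; return q[:2]/q[2]
             ~~~^^^
  File "h.py", line 5, in cal
    c=r.get_calibration(n); return np.array(c["intrinsics"]),np.array(c["eye"]),R.from_quat(c["rotation"]).as_matrix(),c
ValueError: time passes only in moves, steps and waits
```

```bash
python3 - <<'E'
from h import *
import json
json.dump({n:[np.array(x).tolist() for x in cal(n)[:3]] for n in ["scene","top"]},open("cal.json","w"))
E
sed -i 's/^def cal(n):/import json\ndef cal(n):\n    return [np.array(x) for x in C[n]]+[0]\ndef cal0(n):/' h.py; sed -i '1a import os\nC=None' h.py
python3 - <<'E'
s=open('h.py').read(); s=s.replace("C=None","import json\nC={n:[__import__('numpy').array(x) for x in v] for n,v in json.load(open('cal.json')).items()}")
open('h.py','w').write(s)
E
cat > f2.py <<'E'
from fit import *
ims={n:cv2.imread(f"pics/{n}0.png") for n in ["scene","top"]}
def fit(boxes,wins,lev,x0,fixz=None,fill={}):
    T={n:soft(ims[n],wins[n],*lev[n]) for n in wins}
    for n in fill:
        if n in T:
            for (a,b,c,d) in fill[n]:
                w=wins[n]; T[n][c-w[2]:d-w[2],a-w[0]:b-w[0]]=1
    def f(v,full=False):
        z=v[3] if fixz is None else fixz
        e=[((render(n,boxes,np.array([v[0],v[1],z]),v[2],wins[n])-T[n])**2).sum() for n in wins]
        return [round(x,2) for x in e] if full else sum(e)
    best=None
    for y in x0[2]:
        v=[x0[0],x0[1],y]+([x0[3]] if fixz is None else [])
        s=np.array([np.array(v)+d for d in np.vstack([np.zeros(len(v)),np.diag([.01,.01,.1,.01][:len(v)])])])
        o=minimize(f,v,method='Nelder-Mead',options=dict(initial_simplex=s,maxiter=250,xatol=1e-4,fatol=1e-3))
        if best is None or o.fun<best.fun: best=o
    print(list(wins),best.x.round(4),np.degrees(best.x[2]).round(2),f(best.x,True)); return best.x
cb=[((-.017,-.027,.01),(.017,.027,.052)),((-.014,-.02,0),(.014,.02,.01))]
w={"scene":(232,262,222,256),"top":(302,330,212,234)}
lev={"scene":(60,125),"top":(40,110)}
fill={"scene":[(249,253,234,238),(249,252,238,240),(244,251,229,237),(241,248,232,240)],"top":[(311,323,220,225)]}
fit(cb,w,lev,(.557,-.145,(.1,.25),.038),fill=fill)
for n in w: fit(cb,{n:w[n]},lev,(.557,-.145,(.2,),.038),fixz=.038,fill=fill)
wb=[((-.015,-.047,.15),(.015,.047,.18))]
w={"scene":(312,356,186,213),"top":(240,280,146,163)}
lev={"scene":(60,115),"top":(30,85)}
fit(wb,w,lev,(.765,.045,(-.1,.05),0.))
for n in w: fit(wb,{n:w[n]},lev,(.765,.045,(0,),0.),fixz=0.)
g=cv2.cvtColor(ims["top"],cv2.COLOR_BGR2GRAY); print(g[148:168,243:276:2]); g=cv2.cvtColor(ims["scene"],cv2.COLOR_BGR2GRAY); print(g[186:216:2,324:354:2])
E
python3 f2.py
```

```text
['scene', 'top'] [ 0.5534 -0.1415  0.346   0.0327] 19.82 [np.float64(31.05), np.float64(29.87)]
['scene'] [ 0.5558 -0.1445  0.3591] 20.58 [np.float64(33.4)]
['top'] [ 0.5542 -0.1407  0.2686] 15.39 [np.float64(28.32)]
['scene', 'top'] [ 0.7708  0.0531  0.0374 -0.0085] 2.14 [np.float64(28.69), np.float64(41.0)]
['scene'] [0.7737 0.0409 0.0442] 2.53 [np.float64(29.47)]
['top'] [0.7697 0.0523 0.0057] 0.33 [np.float64(40.09)]
[[ 98 101  99  98 100 101 100 102 102  99 101 102  99 102 101 102 101]
 [ 99 100 102 100  98 101 103 102 100  86 100 102 102 102 101 101 101]
 [ 97 102  90  83  85  87  85  85  88  72  98 104 103  99 101 100 101]
 [ 98  86  48  45  46  46  46  45  50  42  59  58  60  59  67 101 101]
 [ 99  63  22  18  18  17  22  20  16  19  19  20  21  22  23  97 100]
 [100  49  11  21  20  14  20  23  18  26  18  18  15  17  13  84 100]
 [101  46  22  26  21  25  21  20  23  20  21  23  22  22   9  79 100]
 [102  48  22  28  26  26  23  23  21  24  25  23  22  25  15  77 101]
 [103  46  25  29  26  26  28  26  26  24  27  26  24  24  13  77 102]
 [102  50  21  21  22  19  24  22  1
[... 991 characters left out ...]
7 129]
 [131 132 128 126 131 135  74  55  61  68  56  33 120 128 130]
 [130 132 129 131 125  98  53  62  69  66  40  32 136 131 132]
 [132 126 132 133  87  50  58  62  68  43  34  87 133 127 131]
 [130 131 135 125  51  60  72  70  54  36  49 136 131 133 132]
 [131 128 131  75  55  65  68  58  33  40 134 133 130 128 133]
 [131 130 118  38  55  67  69  41  39 102 133 128 127 134 131]
 [131 131  83  37  39  47  46  34  61 135 132 131 133 130 130]
 [131 133  44  28  40  41  37  25  89 134 132 133 127 132 133]
 [129 131  88  28  31  37  37  61 135 133 135 130 136 129 136]
 [135 130 131 127  77  44  93 129 127 134 130 132 131 132 128]
 [126 132 130 134 132 113 129 117 133 132 132 131 134 131 131]]
```

```bash
python3 - <<'E'
from fit import *
for n,v in [("top",(.7697,.0523,0,.0057)),("scene",(.7737,.0409,0,.0442))]:
    print(n); print(np.array([proj(n,p) for p in pts([((-.015,-.047,.15),(.015,.047,.18))],np.array(v[:3]),v[3])[0]]).round(1).tolist())
    w={"scene":(312,356,186,213),"top":(240,280,146,163)}[n]
    im=cv2.imread(f"pics/{n}0.png"); a=render(n,[((-.015,-.047,.15),(.015,.047,.18))],np.array(v[:3]),v[3],w)
    b=soft(im,w,*{"scene":(60,115),"top":(30,85)}[n])
    print((a-b).round(1)[::2,::2].tolist())
E
```

```text
top
[[273.0, 161.0], [272.9, 158.7], [245.0, 161.3], [244.4, 159.1], [272.9, 152.4], [272.8, 149.9], [245.0, 152.7], [244.4, 150.3]]
[[0.0, 0.0, 0.0, 0.0, 0.0, 0.0, 0.0, 0.0, 0.0, 0.0, 0.0, 0.0, 0.0, 0.0, 0.0, 0.0, 0.0, 0.0, 0.0, 0.0], [0.0, 0.0, 0.0, 0.0, 0.0, 0.0, 0.0, 0.0, 0.0, 0.0, 0.0, 0.0, 0.0, 0.0, 0.0, 0.0, 0.0, 0.0, 0.0, 0.0], [0.0, 0.0, 0.0, 0.3, 0.3, 0.4, 0.4, 0.4, 0.4, 0.4, 0.3, 0.4, 0.5, 0.5, 0.5, 0.6, 0.6, 0.0, 0.0, 0.0], [0.0, 0.0, 0.1, 0.0, 0.0, 0.0, 0.0, 0.0, 0.0, 0.0, 0.0, 0.0, 0.0, 0.0, 0.0, 0.0, 0.4, 0.0, 0.0, 0.0], [0.0, 0.0, 0.1, 0.0, 0.0, 0.0, 0.0, 0.0, 0.0, 0.0, 0.0, 0.0, 0.0, 0.0, 0.0, 0.0, 0.0, 0.0, 0.0, 0.0], [0.0, 0.0, 0.1, 0.0, 0.0, 0.0, 0.0, 0.0, 0.0, 0.0, 0.0, 0.0, 0.0, 0.0, 0.0, 0.0, 0.0, 0.0, 0.0, 0.0], [0.0, 0.0, 0.1, 0.0, 0.0, 0.0, 0.0, 0.0, 0.1, 0.2, 0.0, 0.0, 0.0, 0.0, 0.0, 0.0, 0.0, 0.0, 0.0, 0.0], [0.0, 0.0, 0.0, 1.0, 0.5, 0.8, 0.4, 0.4, 0.7, 0.7, 0.4, 0.2, 0.1, 0.1, 0.1, 0.4, 0.8, 0.0, 0.0, 0.0], [0.0, 0.0, 0.0, 0.0, 0.0, 0.0, 0.0, 0.0, -0.1, 0.0, -0.3, -0.9, 0.0, 0.0, 0.0, 0.0, 0.0, 0.0, 0.0, 0.0]]
scene
[[326.8, 213.3], [327.6, 205.9], [337.5
[... 961 characters left out ...]
, 0.0, 0.0, 0.0, 0.0, 0.0], [0.0, 0.0, 0.0, 0.0, 0.0, 0.0, 0.0, 0.0, 0.0, -0.2, 0.0, 0.1, 0.1, 0.0, 0.0, 0.0, 0.7, 0.0, 0.0, 0.0, 0.0, 0.0], [0.0, 0.0, 0.0, 0.0, 0.0, 0.0, 0.0, 0.0, 0.0, 0.0, 0.0, 0.1, 0.2, 0.0, 0.0, 0.8, 0.0, 0.0, 0.0, 0.0, 0.0, 0.0], [0.0, 0.0, 0.0, 0.0, 0.0, 0.0, 0.0, 0.0, 0.2, 0.0, 0.0, 0.0, 0.0, 0.0, 0.0, 0.5, 0.0, 0.0, 0.0, 0.0, 0.0, 0.0], [0.0, 0.0, 0.0, 0.0, 0.0, 0.0, 0.0, 0.0, 0.0, 0.0, 0.0, 0.0, 0.0, 0.0, 0.5, 0.0, 0.0, 0.0, 0.0, 0.0, 0.0, 0.0], [0.0, 0.0, 0.0, 0.0, 0.0, 0.0, 0.0, 0.0, 0.5, 0.0, 0.0, 0.0, 0.0, 0.0, 0.3, 0.0, 0.0, 0.0, 0.0, 0.0, 0.0, 0.0], [0.0, 0.0, 0.0, 0.0, 0.0, 0.0, 0.0, 0.0, 1.0, 1.0, 0.3, 0.0, 0.6, 1.0, 0.0, 0.0, 0.0, 0.0, 0.0, 0.0, 0.0, 0.0]]
```

```bash
python3 - <<'E'
from fit import *
print("feet top",[onz("top",*p,0.003).round(4).tolist() for p in [(246,175.4),(275.4,175.2)]])
print("feet scene",[onz("scene",*p,0.003).round(4).tolist() for p in [(318.2,243.3),(350.5,243.3)]])
print("plugs top",[onz("top",*p).round(4).tolist() for p in [(315.4,222.5,.085),(287.6,229.5,.072),(259.4,237.3,.066)]])
print("plugs scene",[onz("scene",*p).round(4).tolist() for p in [(245.8,238.2,.08),(255.6,219.3,.058),(264.4,200.6,.055)]])
g=cv2.cvtColor(cv2.imread("pics/top0.png"),cv2.COLOR_BGR2GRAY)
# strip edges: near (bottom) edge and far edge per column
for lab,rng in [("far",range(-14,0)),("near",range(1,16))]:
    P=[]
    for u in range(240,340):
        vc=233.3-(u-275)*.2493
        col=np.array([np.interp(vc+k,np.arange(420),g[:,u].astype(float)) for k in (np.arange(-14,0,.1) if lab=="far" else np.arange(0,14,.1))])
        ks=(np.arange(-14,0,.1) if lab=="far" else np.arange(0,14,.1))
        if lab=="near": col,ks=col[::-1],ks[::-1]
        i=np.argmax(col>138); P.append(onz("top",u,vc+ks[i],.038 )[:2])
    P=np.array(P); vx,vy,x,y=cv2.fitLine(P.astype(np.float32),cv2.DIST_HUBER,0,.01,.01).ravel()
    n=np.array([-vy,vx]); n*=np.sign(n[0]); print(lab,"yaw",np.degrees(np.arctan2(-vx*np.sign(vy),abs(vy))).round(2),(n@[x,y]).round(4), n.round(3))
print(proj("top",[.5545,-.141,.09]),proj("scene",[.5545,-.141,.09]))
E
```

```text
feet top [[0.7389, 0.105, 0.003], [0.7388, -0.0027, 0.003]]
feet scene [[0.742, -0.0017, 0.003], [0.8348, 0.0494, 0.003]]
plugs top [[0.5536, -0.1384, 0.085], [0.5317, -0.0432, 0.072], [0.5062, 0.0541, 0.066]]
plugs scene [[0.5647, -0.1565, 0.08], [0.5359, -0.0518, 0.058], [0.5129, 0.0451, 0.055]]
far yaw 13.6 0.5344 [0.972 0.235]
near yaw 13.72 0.4776 [0.971 0.237]
[316.27270501 222.07151006] [245.49277508 231.54235015]
```

Request:
play_rows(
  translation=[
    [0,0,0],
    [0,0,0],
    [0.0215,-0.0201,0.006],
    [0.0215,-0.0201,0.006],
    [0.0215,-0.0201,0.006],
    [0.0215,-0.0201,0.006],
    [0.0215,-0.0201,0.006],
    [0.0215,-0.0201,0.006],
    [0.0215,-0.0201,0.006],
    [0.0215,-0.0201,0.006],
    [0.0215,-0.0201,0.006],
    [0.0215,-0.0201,0.006],
    [0.0215,-0.0201,0.006],
    [0.0215,-0.0201,0.006],
    [0.0215,-0.0201,0.006],
    [0.0215,-0.0201,0.006],
    [0.0215,-0.0201,0.006],
    [0.0215,-0.0201,0.006],
    [0.0215,-0.0201,0.006],
    [0,0,0],
  ],
  delta_rot=[
    [0,0,6.5],
    [0,0,6.4],
    [0,0,0],
    [0,0,0],
    [0,0,0],
    [0,0,0],
    [0,0,0],
    [0,0,0],
    [0,0,0],
    [0,0,0],
    [0,0,0],
    [0,0,0],
    [0,0,0],
    [0,0,0],
    [0,0,0],
    [0,0,0],
    [0,0,0],
    [0,0,0],
    [0,0,0],
    [0,0,0],
  ],
  grip=[1,1,1,1,1,1,1,1,1,1,1,1,1,1,1,1,1,1,1,1],
  squeeze=40,
)

```text
clock: 4.3
tool_pos: [0.5554, -0.1371, 0.2004]
eef_rot: [0.993, 0.122, 0.001, -0.001]
contact_force: [-0.0, -0.2, -0.1]
opening: 0.999
finger_force: 0.0
```

```bash
python3 - <<'E'
from h import *
s=r.get_state(); print(np.round(s["tool_pos"],4),R.from_quat(s["eef_rot"]).as_matrix().round(3).tolist())
im=r.snapshot("scene"); T=R.from_quat(s["eef_rot"])
for p,c in [((.5546,-.140,.09),(0,0,255)),((.5546,-.140,.038),(0,255,0)),(s["tool_pos"]+T.apply([0,0,.064]),(255,0,0))]:
    u=proj("scene",p); cv2.circle(im,tuple(int(round(x)) for x in u),1,c,-1); print(u.round(1))
cv2.imwrite("pics/a1.png",cv2.resize(im[150:270,180:340],(800,600),interpolation=cv2.INTER_NEAREST))
E
```

```text
[ 0.5554 -0.1371  0.2004] [[0.97, 0.242, 0.001], [0.242, -0.97, 0.002], [0.001, -0.002, -1.0]]
[245.7 231.3]
[246.5 242.9]
[245.7 219.9]
```

View pics/a1.png

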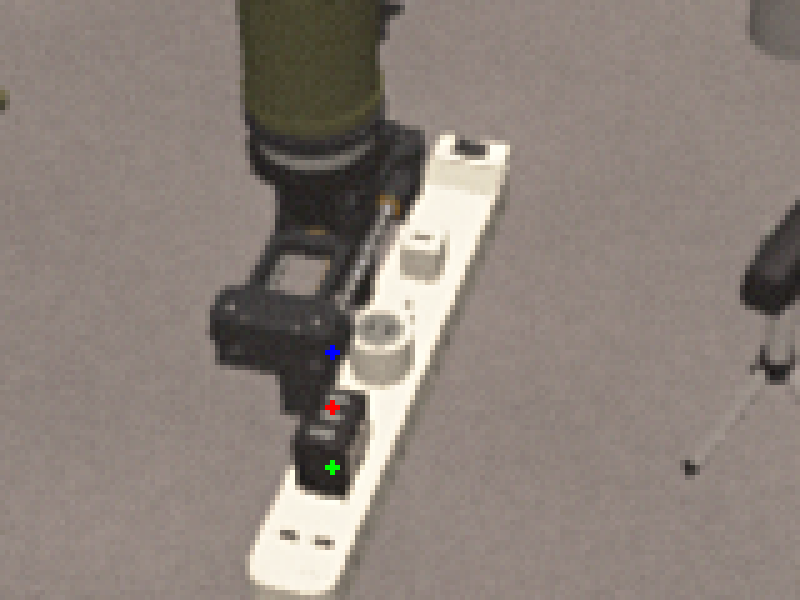

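```bash
python3 - <<'E'
from h import *
s=r.get_state(); T=R.from_quat(s["eef_rot"]); p=s["tool_pos"]
for y in (.044,.0615):
  for x in (-.009,.009):
    q=p+T.apply([x,y,.064]); u=proj("scene",q); print(y,x,u.round(1),((u-[180,150]+.5)*5).round())
t=r.snapshot("top")
u=[(proj("top",p+T.apply(v))).round(1).tolist() for v in ([0,.0615,.0],[0,-.0615,0])]; print(u,proj("top",[.5555,-.142,.09]))
g=p+T.apply([0,0,.045]); print(T.inv().apply(np.array([.5553,-.1415,.069])-g).round(4))
E
```

```text
0.044 -0.009 [237.3 229.8] [289. 402.]
0.044 0.009 [243.2 231. ] [318. 407.]
0.0615 -0.009 [235.3 234. ] [279. 423.]
0.0615 0.009 [241.3 235.2] [309. 429.]
[[337.3, 213.2], [300.0, 222.7]] [316.55856087 221.77808098]
[0.0005 0.0024 0.0866]
```

Request:
play_rows(
  translation=[
    [0,0.0025,0.0072],
    [0,0,0.0072],
    [0,0,0.0072],
    [0,0,0.0072],
    [0,0,0.0072],
    [0,0,0.0072],
    [0,0,0.0072],
    [0,0,0.0072],
    [0,0,0.0072],
    [0,0,0.0072],
    [0,0,0.0072],
    [0,0,0.0072],
    [0,0,0],
  ],
  delta_rot=[
    [0,0,0],
    [0,0,0],
    [0,0,0],
    [0,0,0],
    [0,0,0],
    [0,0,0],
    [0,0,0],
    [0,0,0],
    [0,0,0],
    [0,0,0],
    [0,0,0],
    [0,0,0],
    [0,0,0],
  ],
  grip=[1,1,1,1,1,1,1,1,1,1,1,1,1],
)

```text
clock: 6.02
tool_pos: [0.5544, -0.1424, 0.1137]
eef_rot: [0.993, 0.12, -0.001, -0.0]
contact_force: [0.1, -0.0, 0.9]
opening: 1.003
finger_force: 0.0
```

Request:
play_rows(
  translation=[
    [0,0,0],
    [0,0,0],
    [0,0,0],
    [0,0,0],
    [0,0,0],
    [0,0,0],
    [0,0,0],
    [0,0,0],
  ],
  delta_rot=[
    [0,0,0],
    [0,0,0],
    [0,0,0],
    [0,0,0],
    [0,0,0],
    [0,0,0],
    [0,0,0],
    [0,0,0],
  ],
  grip=[0.1,0.1,-0.2,-0.5,-0.5,-1,-1,-1],
)

```text
clock: 7.02
tool_pos: [0.555, -0.143, 0.1146]
eef_rot: [0.993, 0.119, 0.0, 0.0]
contact_force: [0.3, -3.7, 2.4]
opening: 0.611
finger_force: 40.0
```

Request:
play_rows(
  translation=[
    [0,0,-0.003],
    [0,0,-0.004],
    [0,0,-0.004],
    [0,0,-0.004],
    [0,0,-0.004],
    [0,0,-0.004],
    [0,0,-0.004],
    [0,0,-0.006],
    [0,0,-0.01],
    [0,0,-0.01],
    [0,0,-0.01],
    [0,0,-0.01],
    [0,0,-0.01],
    [0,0,-0.01],
    [0,0,-0.006],
    [0,0,0],
  ],
  delta_rot=[
    [0,0,0],
    [0,0,0],
    [0,0,0],
    [0,0,0],
    [0,0,0],
    [0,0,0],
    [0,0,0],
    [0,0,0],
    [0,0,0],
    [0,0,0],
    [0,0,0],
    [0,0,0],
    [0,0,0],
    [0,0,0],
    [0,0,0],
    [0,0,0],
  ],
  grip=[-1,-1,-1,-1,-1,-1,-1,-1,-1,-1,-1,-1,-1,-1,-1,-1],
)

```text
clock: 9.02
tool_pos: [0.5549, -0.1425, 0.2138]
eef_rot: [0.993, 0.12, 0.0, 0.0]
contact_force: [-0.1, 0.2, -0.5]
opening: 0.608
finger_force: 40.0
```

```bash
python3 - <<'E'
from h import *
s=r.get_state(); T=R.from_quat(s["eef_rot"]); print(s["tool_pos"].round(4),s["contact_force"].round(1),s["opening"],T.as_matrix().round(3).tolist(),s["q"].round(2))
im=r.snapshot("scene"); cv2.imwrite("pics/a2.png",cv2.resize(im[130:270,180:367],(800,600),interpolation=cv2.INTER_NEAREST))
# to present pose: tool yaw 0, grasp point target
g=s["tool_pos"]+T.apply([0,0,.045]); print("delta world", (np.array([.588,.051,.165])-g).round(4), "yaw",np.degrees(np.arctan2(T.as_matrix()[1,0],T.as_matrix()[0,0])).round(2))
E
```

```text
[ 0.5549 -0.1425  0.2138] [-0.1  0.2 -0.5] 0.6076706987131301 [[0.971, 0.237, 0.001], [0.237, -0.971, -0.0], [0.001, 0.0, -1.0]] [ 0.19  0.74 -0.02  1.81  0.03  0.59 -1.19]
delta world [ 0.033   0.1935 -0.0038] yaw 13.73
```

View pics/a2.png

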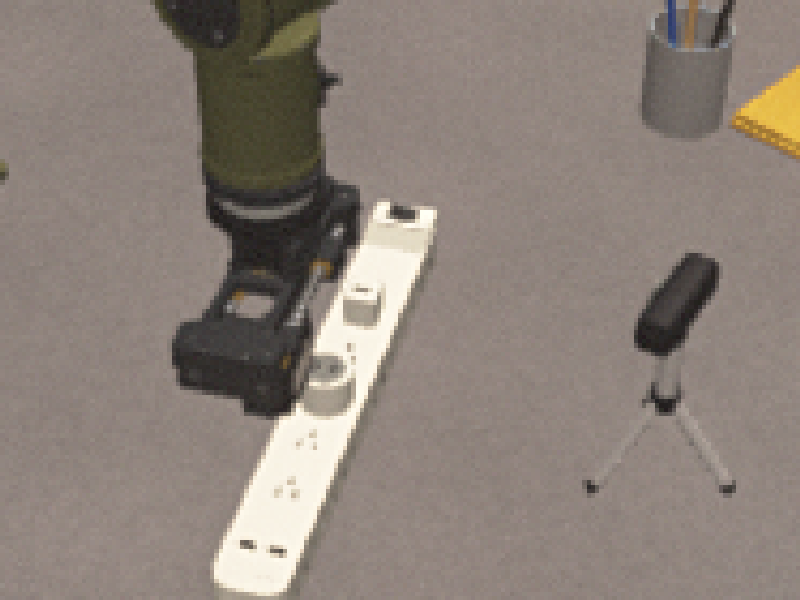

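Request:
play_rows(
  translation=[
    [0,0,0],
    [0,0,0],
    [0.0029,-0.0161,0.0003],
    [0.0029,-0.0161,0.0003],
    [0.0029,-0.0161,0.0003],
    [0.0029,-0.0161,0.0003],
    [0.0029,-0.0161,0.0003],
    [0.0029,-0.0161,0.0003],
    [0.0029,-0.0161,0.0003],
    [0.0029,-0.0161,0.0003],
    [0.0029,-0.0161,0.0003],
    [0.0029,-0.0161,0.0003],
    [0.0029,-0.0161,0.0003],
    [0.0029,-0.0161,0.0003],
    [0,0,0],
    [0,0,0],
  ],
  delta_rot=[
    [0,0,6.6],
    [0,0,6.6],
    [0,0,0],
    [0,0,0],
    [0,0,0],
    [0,0,0],
    [0,0,0],
    [0,0,0],
    [0,0,0],
    [0,0,0],
    [0,0,0],
    [0,0,0],
    [0,0,0],
    [0,0,0],
    [0,0,0],
    [0,0,0],
  ],
  grip=[-1,-1,-1,-1,-1,-1,-1,-1,-1,-1,-1,-1,-1,-1,-1,-1],
)

```text
clock: 11.08
tool_pos: [0.5876, 0.0503, 0.2097]
eef_rot: [1.0, 0.004, -0.0, 0.0]
contact_force: [0.6, 0.2, -1.6]
opening: 0.609
finger_force: 40.0
```

```bash
python3 - <<'E'
from h import *
s=r.get_state(); T=R.from_quat(s["eef_rot"]); print(s["tool_pos"].round(4),s["contact_force"].round(1),s["opening"],T.as_matrix().round(3).tolist(),s["q"].round(2))
S=[]
for n in ["scene","top"]:
    im=r.snapshot(n); cv2.imwrite(f"pics/{n}3.png",im)
    for t in ["charger","charger_label","charger_pins","webcam_lens","webcam"]:
        print(n,t,[(np.round(d["point"],4).tolist(),round(d["confidence"],2)) for d in r.look_for(n,t)[:2]])
    u=proj(n,s["tool_pos"]+T.apply([0,0,.045])); print(u)
    x,y=[int(v) for v in u]; S.append(cv2.resize(im[y-45:y+45,x-30:x+30] if n=="scene" else im[y-70:y+20,x-30:x+30],(400,600),interpolation=cv2.INTER_NEAREST))
cv2.imwrite("pics/z3.png",np.hstack(S))
E
```

```text
[0.5876 0.0503 0.2097] [ 0.6  0.2 -1.6] 0.6085064250765533 [[1.0, 0.009, -0.0], [0.009, -1.0, -0.001], [-0.0, 0.001, -1.0]] [-0.22  0.77  0.09  1.77 -0.11  0.61 -1.63]
scene charger []
scene charger_label [([0.6062, 0.0455, 0.1648], 0.66)]
scene charger_pins [([0.6044, 0.0445, 0.1678], 0.53)]
scene webcam_lens [([0.7749, 0.0445, 0.1621], 0.82)]
scene webcam [([0.7751, 0.0401, 0.1609], 0.73)]
[284.78754037 181.49572435]
top charger []
top charger_label []
top charger_pins []
top webcam_lens [([0.7603, 0.0468, 0.1731], 0.67)]
top webcam [([0.7583, 0.0489, 0.1771], 0.65)]
[259.49827976 209.71920989]
```

View pics/z3.png

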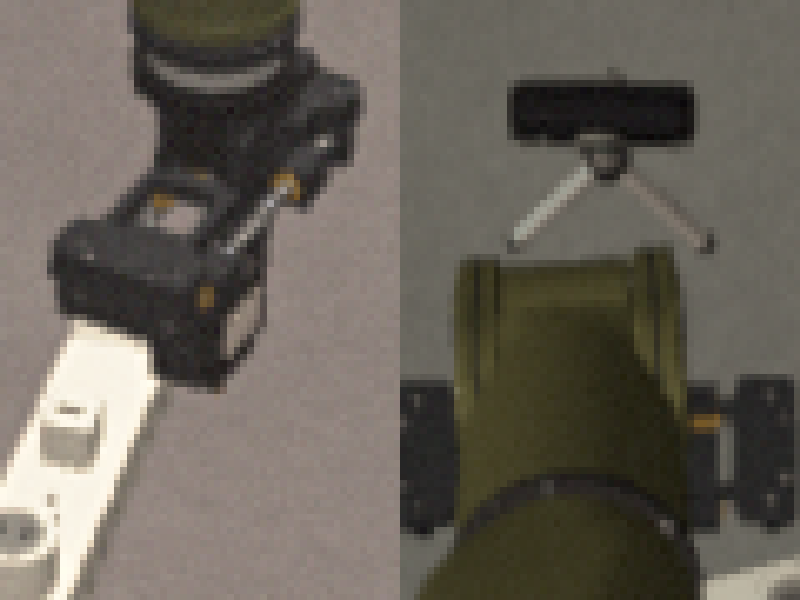

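```bash
cat > kin.py <<'E'
from h import *
import itertools
from scipy.optimize import least_squares
def fk(q,s,L):
    d1,d3,d5,d7,ae,aw,o7,h1=L[:8]
    J=[('z',[0,0,d1]),('y',[h1,0,0]),('z',[ae,0,d3]),('y',[-ae,0,0]),('z',[0,0,d5]),('y',[aw,0,0]),('z',[0,0,d7])]
    p=np.zeros(3); M=R.identity()
    for i,(a,t) in enumerate(J):
        M=M*R.from_euler(a,s[i]*q[i]+(o7 if i==6 else 0)); p=p+M.apply(t)
    return p,M
E
python3 - <<'E'
from kin import *
s=r.get_state()
D=[([1.13980682,.68909303,-.19458272,1.56530612,.15733305,.90251527,-.21510731],[.28016,-.558705,.302745],[.973115,.23032,0,0]),
([.19,.74,-.02,1.81,.03,.59,-1.19],[.5549,-.1425,.2138],R.from_matrix(np.array([[.971,.237,.001],[.237,-.971,0],[.001,0,-1]])).as_quat()),
(s["q"],s["tool_pos"],s["eef_rot"])]
W=[1,.3,1]
def res(L,sg):
    e=[]
    for (q,p,o),w in zip(D,W):
        P,M=fk(q,sg,L); e+=list(w*(P-p))+list(w*.3*(M.inv()*R.from_quat(o)).as_rotvec())
    return np.array(e+[.002*L[4],.002*L[5],.002*L[7]])
out=[]
for sg in itertools.product([1,-1],repeat=7):
    if sg[1]<0: continue
    for o7 in (0,1.57,3.14,-1.57):
        e,M=0,0
        c=least_squares(res,[.35,.4,.4,.25,0,0,o7,0],args=(sg,),max_nfev=25); out.append((c.cost,sg,c.x))
out.sort(key=lambda t:t[0])
for c,sg,x in out[:4]: print(c,sg,x.round(4))
np.savez("kin.npz",s=out[0][1],L=out[0][2])
E
```

```text
0.001741506455408592 (-1, 1, -1, 1, -1, 1, -1) [ 5.9842 -0.9113 -0.0892  4.4234  0.3271 -0.0098  1.5704  1.0441]
0.0017415064554090196 (-1, 1, -1, 1, -1, 1, -1) [ 5.9842 -0.9113 -0.0892  4.4234  0.3271 -0.0098  1.5704  1.0441]
0.0017415064554091887 (-1, 1, -1, 1, -1, 1, -1) [ 5.9842 -0.9113 -0.0892  4.4234  0.3271 -0.0098  1.5704  1.0441]
0.0017415064554102638 (-1, 1, -1, 1, -1, 1, -1) [ 5.9842 -0.9113 -0.0892  4.4234  0.3271 -0.0098  1.5704  1.0441]
```

```bash
python3 - <<'E'
from kin import *
s=r.get_state(); sg=(-1,1,-1,1,-1,1,-1)
D=[([1.13980682,.68909303,-.19458272,1.56530612,.15733305,.90251527,-.21510731],[.28016,-.558705,.302745],[.973115,.23032,0,0]),
(s["q"],s["tool_pos"],s["eef_rot"])]
for q,p,o in D:
    P,M=fk(q,sg,[.3,.4,.4,.3,0,0,np.pi/2,0]); print("rot err",np.degrees((M.inv()*R.from_quat(o)).as_rotvec()).round(2))
for free in ([0,1,2,3],[0,1,2,3,4],[0,1,2,3,5],[0,1,2,3,4,5]):
    def L(v):
        l=np.array([.3,.4,.4,.3,0,0,np.pi/2,0]); l[free]=v; return l
    f=lambda v:np.concatenate([fk(q,sg,L(v))[0]-p for q,p,o in D]+[.01*(np.array(v)-np.array([.3,.4,.4,.3,0,0])[:len(v)])])
    c=least_squares(f,[.3,.4,.4,.3,0,0][:len(free)]); print(free,c.x.round(4),(f(c.x)[:6]*1000).round(1))
E
```

```text
rot err [ 0.  0. -0.]
rot err [-0.  0.  0.]
[0, 1, 2, 3] [0.3246 0.6151 0.2942 0.3156] [28.4 23.7 -1.2 -2.  51.1  1.2]
[0, 1, 2, 3, 4] [ 0.3038  0.7068  0.3312  0.3356 -0.0583] [27.1 17.  -3.1 -7.5 52.9  3.1]
[0, 1, 2, 3, 5] [0.3245 0.6267 0.3054 0.316  0.0155] [27.3 22.3  0.2 -3.2 52.2 -0.2]
[0, 1, 2, 3, 4, 5] [ 0.3018  0.7092  0.3282  0.3375 -0.0643 -0.0094] [27.6 17.2 -4.1 -7.3 52.4  4.1]
```

Request:
play_rows(
  translation=[
    [-0.0039,0,0.0002],
    [-0.0039,0,0.0002],
    [-0.0039,0,0.0002],
    [0,0,0],
  ],
  delta_rot=[
    [0,5,0],
    [0,5,0],
    [0,5,0],
    [0,0,0],
  ],
  grip=[-1,-1,-1,-1],
)

```text
clock: 12.18
tool_pos: [0.5744, 0.051, 0.2078]
eef_rot: [0.992, 0.005, 0.129, -0.0]
contact_force: [0.5, 0.4, -2.0]
opening: 0.61
finger_force: 40.0
```

```bash
cat > st.py <<'E'
from h import *
s=r.get_state(); T=R.from_quat(s["eef_rot"]); m=T.as_matrix(); g=s["tool_pos"]+T.apply([0,0,.045])
print(s["clock"],"grasp",g.round(4),"tilt",np.degrees(np.arcsin(m[0,2])).round(2),"toolz",m[:,2].round(3),"tooly",m[:,1].round(3),"q",s["q"].round(3),"op",round(s["opening"],3),"f",s["contact_force"].round(1))
E
python3 st.py
```

```text
12.175 grasp [0.5859 0.0511 0.1643] tilt 14.8 toolz [ 0.255  0.002 -0.967] tooly [ 0.01 -1.    0.  ] q [-0.248  0.711  0.095  2.013 -0.107  0.166 -1.641] op 0.61 f [ 0.5  0.4 -2. ]
```

```bash
cat > kin.py <<'E'
from h import *
from scipy.optimize import least_squares
sg=(-1,1,-1,1,-1,1,-1)
def fk(q,L):
    d1,d3,d5,d7,ae,aw,h1,y2,y4,y6=L
    J=[('z',[0,0,d1]),('y',[h1,y2,0]),('z',[ae,0,d3]),('y',[-ae,y4,0]),('z',[0,0,d5]),('y',[aw,y6,0]),('z',[0,0,d7])]
    p=np.zeros(3); M=R.identity()
    for i,(a,t) in enumerate(J):
        M=M*R.from_euler(a,sg[i]*q[i]+(np.pi/2 if i==6 else 0)); p=p+M.apply(t)
    return p,M
E
python3 - <<'E'
from kin import *
s=r.get_state()
D=[([1.13980682,.68909303,-.19458272,1.56530612,.15733305,.90251527,-.21510731],[.28016,-.558705,.302745],1),
([.19,.74,-.02,1.81,.03,.59,-1.19],[.5549,-.1425,.2138],.3),([-.22,.77,.09,1.77,-.11,.61,-1.63],[.5876,.0503,.2097],.3),
(s["q"],s["tool_pos"],1)]
x0=np.array([.3,.4,.4,.3,0,0,0,0,0,0]);reg=np.array([.002]*4+[.004]*3+[.002]*3)
f=lambda v:np.concatenate([w*(fk(q,v)[0]-p) for q,p,w in D]+[reg*(v-x0)])
for a in ([.3,.4,.4,.3],[.28,.42,.31,.3],[.35,.45,.35,.25]):
    x0[:4]=a; c=least_squares(f,x0); print(c.x.round(4),(f(c.x)[:12]*1000).round(1))
np.save("L.npy",c.x)
E
```

```text
[ 4.280e-01  4.845e-01  3.491e-01  2.363e-01 -2.000e-04 -2.200e-03
  6.600e-02 -3.880e-02 -3.790e-02  3.030e-02] [ 0.2  0.1 -0.  -0.3 -1.5  0.3 -0.1  0.5 -0.2 -0.   0.1 -0. ]
[ 4.254e-01  4.870e-01  3.490e-01  2.371e-01 -1.000e-04 -2.100e-03
  6.380e-02 -3.800e-02 -3.800e-02  2.960e-02] [ 0.2  0.1 -0.  -0.3 -1.5  0.3 -0.1  0.5 -0.2 -0.   0.1 -0. ]
[ 4.290e-01  4.834e-01  3.490e-01  2.359e-01 -2.000e-04 -2.300e-03
  6.690e-02 -3.910e-02 -3.790e-02  3.050e-02] [ 0.2  0.1 -0.  -0.3 -1.5  0.3 -0.1  0.5 -0.2 -0.   0.1 -0. ]
```

```bash
cat > ik.py <<'E'
from kin import *
L=np.load("L.npy")
lo=np.array([-3.01,-.46,-1.47,.13,-1,.04,-2.66])+.02; hi=np.array([3.01,2.08,1.51,2.56,4.14,2.09,2.66])-.02
def target(tilt,spin,yaw=.5,g=(.588,.051,.165)):
    M=R.from_euler('z',yaw,degrees=True)*R.from_euler('y',-tilt,degrees=True)*R.from_matrix(np.diag([1,-1,-1]))*R.from_euler('z',spin,degrees=True)
    return np.array(g)-M.apply([0,0,.045]),M
def ik(q0,t,free_spin=False,reg=1e-4):
    def f(q):
        p,M=fk(q,L); e=(M.inv()*t[1]).as_rotvec() if not free_spin else np.append(np.cross(M.apply([0,0,1]),t[1].apply([0,0,1])),0)
        return np.concatenate([5*(p-t[0]),e,reg*(q-q0)])
    c=least_squares(f,np.clip(q0,lo+1e-3,hi-1e-3),bounds=(lo,hi),max_nfev=80)
    return c.x,np.abs(f(c.x)[:6]).max()
E
python3 - <<'E'
from ik import *
rng=np.random.default_rng(0); q0=r.get_state()["q"]
for tilt in (0,25,32,40):
  for spin in (0,):
    S=[]
    for k in range(50):
        st=lo+(hi-lo)*rng.random(7) if k else q0
        st[0]=np.clip(st[0]*.4,-1.4,1.4); q,e=ik(st,target(tilt,spin),reg=1e-5)
        if e<2e-3 and not any(np.abs(q-x).max()<.25 for x in S): S.append(q)
    S.sort(key=lambda q:np.abs(q-q0).max())
    print(tilt,spin,len(S)); [print("  ",x.round(2)) for x in S[:9]]
E
```

```text
0 0 7
   [-0.24  0.77  0.12  1.78 -0.15  0.61 -1.59]
   [-0.37  0.79  0.34  1.81 -0.43  0.62 -1.33]
   [-0.07  0.78 -0.16  1.72  0.19  0.66 -1.9 ]
   [ 0.08  0.82 -0.44  1.67  0.47  0.76 -2.14]
   [-0.61  0.91  0.78  1.84 -0.9   0.79 -0.91]
   [ 0.25  0.91 -0.77  1.61  0.75  0.94 -2.35]
   [ 0.46  1.25 -1.44  1.48  1.24  1.47 -2.55]
25 0 5
   [-0.47  0.73  0.21  2.16  3.15  0.15  1.23]
   [-0.51  0.74  0.28  2.18  3.41  0.19  0.96]
   [-0.6   0.79  0.45  2.21  3.8   0.29  0.56]
   [-0.7   0.86  0.65  2.22  4.06  0.43  0.29]
   [-0.25  0.7  -0.04  2.06  1.83  0.15  2.64]
32 0 8
   [-0.42  0.73  0.11  2.22  2.82  0.35  1.56]
   [-0.58  0.79  0.37  2.26  3.29  0.41  1.03]
   [-0.3   0.72 -0.07  2.18  2.49  0.36  1.92]
   [-0.69  0.86  0.56  2.28  3.58  0.5   0.72]
   [-0.11  0.72 -0.33  2.14  2.15  0.44  2.33]
   [-0.88  1.09  1.    2.28  3.99  0.81  0.21]
   [-0.96  1.34  1.3   2.26  4.12  1.11 -0.05]
   [ 0.1   0.77 -0.64  2.09  1.93  0.6   2.64]
40 0 7
   [-0.55  0.82  0.27  2.33  3.03  0.64  1.26]
   [-0.73  0.93  0.59  2.35  3.36  0.72  0.85]
   [-0.23  0.75 -0.21  2.27  2.54  0.65  1.87]
   [-0.84  1.05  0.81  2.35  3.58  0.83  0.57]
   [-0.02  0.78 -0.51  2.22  2.31  0.73  2.2 ]
   [-0.96  1.3   1.14  2.34  3.81  1.06  0.19]
   [ 0.29  0.92 -0.97  2.14  2.09  0.95  2.62]
```

```bash
cat > sim.py <<'E'
from ik import *
def jac(q):
    p,M=fk(q,L); J=np.zeros((6,7)); h=1e-5
    for i in range(7):
        d=q.copy(); d[i]+=h; P,N=fk(d,L); J[:3,i]=(P-p)/h; J[3:,i]=(N*M.inv()).as_rotvec()/h
    return J,p,M
vmax=np.array([2.57,2.57,3.14,3.14,3.14,3.14,3.14])*.7/8
def step(q,t,lam=.03,it=8):
    q0=q.copy()
    for _ in range(it):
        J,p,M=jac(q); e=np.concatenate([t[0]-p,(t[1]*M.inv()).as_rotvec()])
        act=np.ones(7,bool)
        for _ in range(3):
            Ja=J[:,act]; d=np.zeros(7); d[act]=Ja.T@np.linalg.solve(Ja@Ja.T+lam**2*np.eye(6),e)
            bad=((q+d<lo)|(q+d>hi))&act
            if not bad.any(): break
            act&=~bad
        q=np.clip(q+d,lo,hi)
    q=q0+(q-q0)*min(1,(vmax/np.maximum(abs(q-q0),1e-9)).min())
    p,M=fk(q,L); return q,np.linalg.norm(p-t[0])*1e3,np.degrees((t[1]*M.inv()).magnitude())
def run(name,seq,q,lam):
    print(name,lam); k=0;w=[0,0]
    for tilt,spin in seq:
        q,a,b=step(q,target(tilt,spin),lam); k+=1; w=[max(w[0],a),max(w[1],b)]
        if k%6==0 or k==len(seq): print("  ",k,round(tilt,1),round(spin),"err mm",round(a,1),"deg",round(b,1),q.round(2),"max",np.round(w,1)); w=[0,0]
    return q
E
python3 - <<'E'
from sim import *
q0=r.get_state()["q"]
for sgn in (-1,1):
  for lam in (.01,.05):
    seq=[(15,sgn*9*i) for i in range(1,41)]+[(15+5*i,sgn*360) for i in range(1,6)]+[(40,sgn*360)]*4
    run(f"A{sgn}",seq,q0,lam)
    seq=[(15,sgn*9*i) for i in range(1,27)]+[(15+25*i/14,sgn*(234+9*i)) for i in range(1,15)]+[(40,sgn*360)]*4
    run(f"B{sgn}",seq,q0,lam)
E
```

```text
A-1 0.01
   6 15 -54 err mm 0.0 deg 0.0 [-0.17  0.71 -0.04  1.96  0.33  0.22 -1.12] max [0. 0.]
   12 15 -108 err mm 0.0 deg 0.0 [-0.05  0.72 -0.24  1.92  0.7   0.33 -0.54] max [0. 0.]
   18 15 -162 err mm 0.0 deg 0.0 [ 0.09  0.76 -0.48  1.88  0.94  0.47  0.2 ] max [0. 0.]
   24 15 -216 err mm 0.0 deg 0.0 [ 0.19  0.8  -0.66  1.85  1.06  0.6   1.06] max [0. 0.]
   30 15 -270 err mm 0.0 deg 0.0 [ 0.25  0.84 -0.78  1.83  1.13  0.69  1.96] max [0. 0.]
   36 15 -324 err mm 54.8 deg 1.6 [ 0.24  0.87 -0.85  1.96  1.38  0.72  2.58] max [54.8  1.6]
   42 25 -360 err mm 78.7 deg 3.0 [-0.05  0.8  -0.48  2.15  1.85  0.5   2.59] max [146.9   4.1]
   48 40 -360 err mm 0.0 deg 0.0 [ 0.09  0.81 -0.67  2.2   2.21  0.79  2.35] max [0. 0.]
   49 40 -360 err mm 0.0 deg 0.0 [ 0.09  0.81 -0.67  2.2   2.21  0.79  2.35] max [0. 0.]
B-1 0.01
   6 15 -54 err mm 0.0 deg 0.0 [-0.17  0.71 -0.04  1.96  0.33  0.22 -1.12] max [0. 0.]
   12 15 -108 err mm 0.0 deg 0.0 [-0.05  0.72 -0.24  1.92  0.7   0.33 -0.54] max [0. 0.]
   18 15 -162 err mm 0.0 deg 0.0 [ 0.09  0.76 -0.48  1.88  0.94  0.47  0.2 ] max [0. 0.]
   24 
[... 4573 characters left out ...]
 -2.15] max [0. 0.]
   12 15 108 err mm 61.2 deg 2.0 [-0.18  0.71  0.14  2.11 -0.94  0.11 -2.57] max [61.2  2. ]
   18 15 162 err mm 416.7 deg 12.7 [ 0.88  0.8  -0.29  2.15 -0.94  0.1  -2.57] max [416.7  12.7]
   24 15 216 err mm 707.9 deg 18.0 [ 1.79  1.17 -0.37  2.15 -0.94  0.1  -2.57] max [707.9  18. ]
   30 22.1 270 err mm 683.4 deg 41.6 [ 2.24  1.62 -0.37  2.15 -0.94  0.1  -2.57] max [764.8  41.6]
   36 32.9 324 err mm 675.5 deg 86.1 [ 2.24  1.62 -0.37  2.15 -0.94  0.1  -2.57] max [682.   86.1]
   42 40 360 err mm 670.3 deg 120.0 [ 2.24  1.62 -0.37  2.15 -0.94  0.1  -2.57] max [674.2 120. ]
   44 40 360 err mm 670.3 deg 120.0 [ 2.24  1.62 -0.37  2.15 -0.94  0.1  -2.57] max [670.3 120. ]
```

Request:
play_rows(
  translation=[
    [0,0,0],
    [0,0,0],
    [0,0,0],
    [0,0,0],
    [0,0,0],
    [0,0,0],
    [0,0,0],
    [0,0,0],
    [0,0,0],
    [0,0,0],
    [0,0,0],
    [0,0,0],
    [0,0,0],
  ],
  delta_rot=[
    [0,0,-9],
    [0,0,-9],
    [0,0,-9],
    [0,0,-9],
    [0,0,-9],
    [0,0,-9],
    [0,0,-9],
    [0,0,-9],
    [0,0,-9],
    [0,0,-9],
    [0,0,-9],
    [0,0,-9],
    [0,0,-9],
  ],
  grip=[-1,-1,-1,-1,-1,-1,-1,-1,-1,-1,-1,-1,-1],
)

```text
clock: 13.8
tool_pos: [0.5775, 0.0502, 0.2084]
eef_rot: [0.512, 0.849, 0.068, 0.112]
contact_force: [0.2, -0.2, -2.7]
opening: 0.608
finger_force: 40.0
```

```bash
python3 st.py; python3 - <<'E'
from sim import *
s=r.get_state(); p,M=fk(s["q"],L); print("model err mm",((p-s["tool_pos"])*1e3).round(1))
run("c",[(15,-117-9*i) for i in range(1,14)]+[(15+25*i/14,-(234+9*i)) for i in range(1,15)]+[(40,-360)]*2,s["q"],.03)
E
```

```text
13.8 grasp [0.5892 0.0502 0.1649] tilt 15.06 toolz [ 0.26  -0.    -0.966] tooly [0.855 0.466 0.23 ] q [-0.053  0.712 -0.22   1.998  0.829  0.266 -0.503] op 0.608 f [ 0.2 -0.2 -2.7]
model err mm [-27.2 -11.1  -8.6]
c 0.03
   6 15 -171 err mm 0.0 deg 0.0 [ 0.11  0.77 -0.52  1.87  0.98  0.5   0.33] max [0. 0.]
   12 15 -225 err mm 0.0 deg 0.0 [ 0.2   0.81 -0.69  1.85  1.08  0.62  1.2 ] max [0. 0.]
   18 23.9 -279 err mm 0.0 deg 0.0 [ 0.18  0.79 -0.7   1.97  1.5   0.57  1.71] max [0. 0.]
   24 34.6 -333 err mm 0.0 deg 0.0 [ 0.1   0.78 -0.65  2.13  2.04  0.66  2.05] max [0. 0.]
   29 40 -360 err mm 0.0 deg 0.0 [ 0.03  0.79 -0.58  2.21  2.26  0.76  2.27] max [0. 0.]
```

Request:
play_rows(
  translation=[
    [0,0,0],
    [0,0,0],
    [0,0,0],
    [0,0,0],
    [0,0,0],
    [0,0,0],
    [0,0,0],
    [0,0,0],
    [0,0,0],
    [0,0,0],
    [0,0,0],
    [0,0,0],
    [0,0,0],
  ],
  delta_rot=[
    [0,0,-9],
    [0,0,-9],
    [0,0,-9],
    [0,0,-9],
    [0,0,-9],
    [0,0,-9],
    [0,0,-9],
    [0,0,-9],
    [0,0,-9],
    [0,0,-9],
    [0,0,-9],
    [0,0,-9],
    [0,0,-9],
  ],
  grip=[-1,-1,-1,-1,-1,-1,-1,-1,-1,-1,-1,-1,-1],
)

```text
clock: 15.42
tool_pos: [0.5778, 0.0496, 0.2083]
eef_rot: [-0.455, 0.881, -0.061, 0.116]
contact_force: [-0.5, 0.1, -2.3]
opening: 0.608
finger_force: 40.0
```

```bash
python3 st.py; python3 - <<'E'
from sim import *
import sim,ik,kin
s=r.get_state()
D=[([1.13980682,.68909303,-.19458272,1.56530612,.15733305,.90251527,-.21510731],[.28016,-.558705,.302745],1),
([.19,.74,-.02,1.81,.03,.59,-1.19],[.5549,-.1425,.2138],.3),([-.22,.77,.09,1.77,-.11,.61,-1.63],[.5876,.0503,.2097],.3),
([-.248,.711,.095,2.013,-.107,.166,-1.641],[.5744,.051,.2078],1),([-.053,.712,-.22,1.998,.829,.266,-.503],[.5775,.0502,.2084],1),
(s["q"],s["tool_pos"],1)]
x0=np.load("L.npy");reg=.0005
f=lambda v:np.concatenate([w*(fk(q,v)[0]-p) for q,p,w in D]+[reg*(v-x0)])
c=least_squares(f,x0); print(c.x.round(4),(f(c.x)[:18]*1000).round(1)); np.save("L.npy",c.x); ik.L=sim.L=c.x
seq=[(15+25*i/14,-(234+9*i)) for i in range(1,15)]
back=[(40,-360)]*3+seq[::-1]+[(15,-234+9*i) for i in range(0,27)]+[(10,0),(5,0),(0,0),(0,0)]
q=run("fwd",seq,s["q"],.03); run("back",back,q,.03)
prev=target(15,-234); A=[];B=[]
for t in [target(*x) for x in seq]:
    A.append(prev[1].inv().apply(t[0]-prev[0]).round(4).tolist()); B.append(np.degrees((prev[1].inv()*t[1]).as_rotvec()).round(2).tolist()); prev=t
print(A);print(B)
E
```

```text
15.425 grasp [0.5895 0.0496 0.1649] tilt 15.09 toolz [ 0.26  -0.001 -0.966] tooly [-0.787  0.578 -0.213] q [ 0.219  0.787 -0.681  1.983  1.232  0.56   1.185] op 0.608 f [-0.5  0.1 -2.3]
[ 3.479e-01  5.654e-01  3.463e-01  2.644e-01 -8.000e-04  1.000e-04
 -1.500e-03 -1.880e-02 -2.710e-02 -2.000e-04] [ 0.1  0.   0.1 -0.  -1.5  0.2 -0.5  0.8 -0.6  0.   0.1  0.1 -0.1 -0.
 -0.   0.   0.   0. ]
fwd 0.03
   6 25.7 -288 err mm 0.0 deg 0.0 [ 0.19  0.78 -0.65  2.15  1.86  0.55  1.48] max [0. 0.]
   12 36.4 -342 err mm 0.0 deg 0.0 [ 0.11  0.8  -0.56  2.31  2.38  0.75  1.88] max [0. 0.]
   14 40.0 -360 err mm 0.0 deg 0.0 [ 0.06  0.82 -0.5   2.36  2.51  0.84  2.05] max [0. 0.]
back 0.03
   6 36.4 -342 err mm 0.0 deg 0.0 [ 0.11  0.8  -0.56  2.31  2.38  0.75  1.88] max [0. 0.]
   12 25.7 -288 err mm 0.0 deg 0.0 [ 0.18  0.77 -0.64  2.15  1.87  0.54  1.48] max [0. 0.]
   18 15 -234 err mm 0.0 deg 0.0 [ 0.2   0.78 -0.65  1.99  1.22  0.54  1.19] max [0. 0.]
   24 15 -180 err mm 0.0 deg 0.0 [ 0.1   0.74 -0.47  1.99  1.1   0.41  0.34] max [0. 0.]
   30 15 -126 err mm 0.0 deg 0.0 [-0.04  0.71 -0.25  2.    
[... 202 characters left out ...]
0.]
   48 0 0 err mm 0.0 deg 0.0 [-0.22  0.77  0.1   1.77 -0.12  0.61 -1.62] max [0. 0.]
[[0.0008, 0.0011, 0.0], [0.0006, 0.0012, 0.0], [0.0004, 0.0013, 0.0], [0.0002, 0.0014, 0.0], [0.0, 0.0014, 0.0], [-0.0002, 0.0014, 0.0], [-0.0004, 0.0013, 0.0], [-0.0006, 0.0012, 0.0], [-0.0008, 0.0011, 0.0], [-0.001, 0.001, 0.0], [-0.0011, 0.0008, 0.0], [-0.0012, 0.0006, 0.0], [-0.0013, 0.0004, 0.0], [-0.0014, 0.0002, 0.0]]
[[1.52, -0.93, -9.0], [1.65, -0.68, -9.0], [1.74, -0.42, -9.0], [1.78, -0.14, -9.0], [1.78, 0.14, -9.0], [1.74, 0.42, -9.0], [1.65, 0.68, -9.0], [1.52, 0.93, -9.0], [1.36, 1.16, -9.0], [1.16, 1.36, -9.0], [0.93, 1.52, -9.0], [0.68, 1.65, -9.0], [0.42, 1.74, -9.0], [0.14, 1.78, -9.0]]
```

Request:
play_rows(
  translation=[
    [0.0008,0.0011,0.0],
    [0.0006,0.0012,0.0],
    [0.0004,0.0013,0.0],
    [0.0002,0.0014,0.0],
    [0.0,0.0014,0.0],
    [-0.0002,0.0014,0.0],
    [-0.0004,0.0013,0.0],
    [-0.0006,0.0012,0.0],
    [-0.0008,0.0011,0.0],
    [-0.001,0.001,0.0],
    [-0.0011,0.0008,0.0],
    [-0.0012,0.0006,0.0],
    [-0.0013,0.0004,0.0],
    [-0.0014,0.0002,0.0],
    [0,0,0],
    [0,0,0],
  ],
  delta_rot=[
    [1.52,-0.93,-9.0],
    [1.65,-0.68,-9.0],
    [1.74,-0.42,-9.0],
    [1.78,-0.14,-9.0],
    [1.78,0.14,-9.0],
    [1.74,0.42,-9.0],
    [1.65,0.68,-9.0],
    [1.52,0.93,-9.0],
    [1.36,1.16,-9.0],
    [1.16,1.36,-9.0],
    [0.93,1.52,-9.0],
    [0.68,1.65,-9.0],
    [0.42,1.74,-9.0],
    [0.14,1.78,-9.0],
    [0,0,0],
    [0,0,0],
  ],
  grip=[-1,-1,-1,-1,-1,-1,-1,-1,-1,-1,-1,-1,-1,-1,-1,-1],
)

```text
clock: 17.42
tool_pos: [0.5603, 0.0507, 0.1999]
eef_rot: [0.939, 0.003, 0.343, -0.002]
contact_force: [-0.1, 0.0, -1.1]
opening: 0.611
finger_force: 40.0
```

```bash
python3 st.py; python3 - <<'E'
from h import *
s=r.get_state(); T=R.from_quat(s["eef_rot"]); im=r.snapshot("scene"); u=proj("scene",s["tool_pos"]+T.apply([0,0,.045])); x,y=[int(v) for v in u]
cv2.imwrite("pics/z4.png",cv2.resize(im[y-60:y+60,x-70:x+90],(800,600),interpolation=cv2.INTER_NEAREST))
from ik import *
t=target(40,0); M=T
print("corr t",M.inv().apply(t[0]-s["tool_pos"]).round(4),"rot",np.degrees((M.inv()*t[1]).as_rotvec()).round(2))
E
```

```text
17.425 grasp [0.5892 0.0509 0.1654] tilt 40.08 toolz [ 0.644  0.005 -0.765] tooly [ 0.006 -1.    -0.001] q [ 0.063  0.816 -0.497  2.359  2.511  0.832  2.05 ] op 0.611 f [-0.1  0.  -1.1]
corr t [-0.0012 -0.0001 -0.0005] rot [ 0.04 -0.08 -0.17]
```

View pics/z4.png

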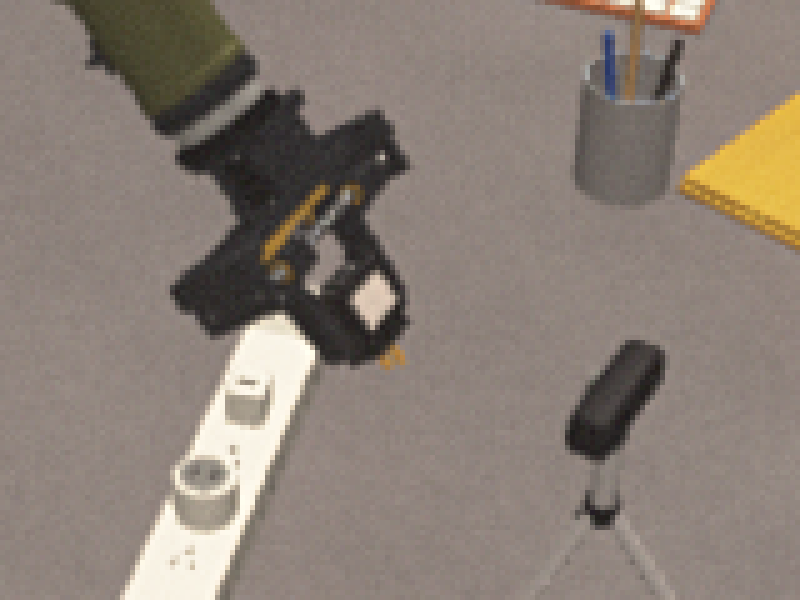

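Request:
play_rows(
  translation=[
    [0,0,0],
    [0,0,0],
    [0,0,0],
    [0,0,0],
    [0,0,0],
    [0,0,0],
    [0,0,0],
    [0,0,0],
    [0,0,0],
    [0,0,0],
    [0,0,0],
    [0,0,0],
  ],
  delta_rot=[
    [0,0,0],
    [0,0,0],
    [0,0,0],
    [0,0,0],
    [0,0,0],
    [0,0,0],
    [0,0,0],
    [0,0,0],
    [0,0,0],
    [0,0,0],
    [0,0,0],
    [0,0,0],
  ],
  grip=[-1,-1,-1,-1,-1,-1,-1,-1,-1,-1,-1,-1],
)

```text
clock: 18.98
tool_pos: [0.5591, 0.0509, 0.1995]
eef_rot: [0.94, 0.004, 0.342, -0.002]
contact_force: [-0.5, 0.9, -1.1]
opening: 0.607
finger_force: 40.0
```

```bash
python3 st.py; python3 - <<'E'
from ik import *
seq=[(15+25*i/14,-(234+9*i)) for i in range(0,15)][::-1]
T=[target(*x) for x in seq]
print([a[1].inv().apply(b[0]-a[0]).round(4).tolist() for a,b in zip(T,T[1:])])
print([np.degrees((a[1].inv()*b[1]).as_rotvec()).round(2).tolist() for a,b in zip(T,T[1:])])
# label in scene: expected vs measured (z3 crop pixel) at x=.605 plane
e,d=ray("scene",288.8,184.3); print("label at x plane",(e+d*(.605-e[0])/d[0]).round(4), proj("scene",[.605,.0503,.165]))
E
```

```text
18.975 grasp [0.588  0.0511 0.1651] tilt 39.97 toolz [ 0.642  0.006 -0.766] tooly [ 0.009 -1.     0.   ] q [ 0.062  0.816 -0.497  2.361  2.512  0.832  2.051] op 0.607 f [-0.5  0.9 -1.1]
[[0.0014, -0.0, 0.0], [0.0014, -0.0002, 0.0], [0.0013, -0.0004, 0.0], [0.0012, -0.0006, 0.0], [0.0011, -0.0008, 0.0], [0.001, -0.001, 0.0], [0.0008, -0.0011, 0.0], [0.0006, -0.0012, 0.0], [0.0004, -0.0013, 0.0], [0.0002, -0.0014, 0.0], [0.0, -0.0014, 0.0], [-0.0002, -0.0014, 0.0], [-0.0004, -0.0013, 0.0], [-0.0006, -0.0012, 0.0]]
[[-0.14, -1.78, 9.0], [-0.42, -1.74, 9.0], [-0.68, -1.65, 9.0], [-0.93, -1.52, 9.0], [-1.16, -1.36, 9.0], [-1.36, -1.16, 9.0], [-1.52, -0.93, 9.0], [-1.65, -0.68, 9.0], [-1.74, -0.42, 9.0], [-1.78, -0.14, 9.0], [-1.78, 0.14, 9.0], [-1.74, 0.42, 9.0], [-1.65, 0.68, 9.0], [-1.52, 0.93, 9.0]]
label at x plane [0.605  0.0448 0.1638] [289.59743177 183.07661456]
```

Request:
play_rows(
  translation=[
    [0.0014,0,0],
    [0.0014,-0.0002,0],
    [0.0013,-0.0004,0],
    [0.0012,-0.0006,0],
    [0.0011,-0.0008,0],
    [0.001,-0.001,0],
    [0.0008,-0.0011,0],
    [0.0006,-0.0012,0],
    [0.0004,-0.0013,0],
    [0.0002,-0.0014,0],
    [0,-0.0014,0],
    [-0.0002,-0.0014,0],
    [-0.0004,-0.0013,0],
    [-0.0006,-0.0012,0],
    [0,0,0],
  ],
  delta_rot=[
    [-0.14,-1.78,9.0],
    [-0.42,-1.74,9.0],
    [-0.68,-1.65,9.0],
    [-0.93,-1.52,9.0],
    [-1.16,-1.36,9.0],
    [-1.36,-1.16,9.0],
    [-1.52,-0.93,9.0],
    [-1.65,-0.68,9.0],
    [-1.74,-0.42,9.0],
    [-1.78,-0.14,9.0],
    [-1.78,0.14,9.0],
    [-1.74,0.42,9.0],
    [-1.65,0.68,9.0],
    [-1.52,0.93,9.0],
    [0,0,0],
  ],
  grip=[-1,-1,-1,-1,-1,-1,-1,-1,-1,-1,-1,-1,-1,-1,-1],
)

```text
clock: 20.85
tool_pos: [0.5762, 0.0506, 0.2087]
eef_rot: [-0.455, 0.881, -0.059, 0.117]
contact_force: [0.4, 0.0, -1.4]
opening: 0.61
finger_force: 40.0
```

Request:
play_rows(
  translation=[
    [0,0,0],
    [0,0,0],
    [0,0,0],
    [0,0,0],
    [0,0,0],
    [0,0,0],
    [0,0,0],
    [0,0,0],
    [0,0,0],
    [0,0,0],
    [0,0,0],
    [0,0,0],
    [0,0,0],
  ],
  delta_rot=[
    [0,0,9],
    [0,0,9],
    [0,0,9],
    [0,0,9],
    [0,0,9],
    [0,0,9],
    [0,0,9],
    [0,0,9],
    [0,0,9],
    [0,0,9],
    [0,0,9],
    [0,0,9],
    [0,0,9],
  ],
  grip=[-1,-1,-1,-1,-1,-1,-1,-1,-1,-1,-1,-1,-1],
)

```text
clock: 22.48
tool_pos: [0.5752, 0.0509, 0.2084]
eef_rot: [0.515, 0.848, 0.068, 0.111]
contact_force: [-0.4, -0.4, -1.7]
opening: 0.608
finger_force: 40.0
```

```bash
python3 st.py
```

```text
22.475 grasp [0.5868 0.051  0.165 ] tilt 14.95 toolz [ 0.258  0.002 -0.966] tooly [0.857 0.461 0.23 ] q [-0.064  0.709 -0.203  2.004  0.8    0.255 -0.482] op 0.608 f [-0.4 -0.4 -1.7]
```

Tracking well; finish unspinning, then level out.

Request:
play_rows(
  translation=[
    [0,0,0],
    [0,0,0],
    [0,0,0],
    [0,0,0],
    [0,0,0],
    [0,0,0],
    [0,0,0],
    [0,0,0],
    [0,0,0],
    [0,0,0],
    [0,0,0],
    [0,0,0],
    [0,0,0],
    [0,0,0],
  ],
  delta_rot=[
    [0,0,9],
    [0,0,9],
    [0,0,9],
    [0,0,9],
    [0,0,9],
    [0,0,9],
    [0,0,9],
    [0,0,9],
    [0,0,9],
    [0,0,9],
    [0,0,9],
    [0,0,9],
    [0,0,9],
    [0,0,0],
  ],
  grip=[-1,-1,-1,-1,-1,-1,-1,-1,-1,-1,-1,-1,-1,-1],
)

```text
clock: 24.22
tool_pos: [0.5751, 0.0512, 0.2084]
eef_rot: [0.992, 0.007, 0.13, -0.0]
contact_force: [-0.8, -0.5, -1.8]
opening: 0.609
finger_force: 40.0
```

Request:
play_rows(
  translation=[
    [0.0039,0,0.0002],
    [0.0039,0,0.0002],
    [0.0039,0,0.0002],
    [0,0,0],
    [0,0,0],
    [0,0,0],
  ],
  delta_rot=[
    [0,-5,0],
    [0,-5,0],
    [0,-5,0],
    [0,0,0],
    [0,0,0],
    [0,0,0],
  ],
  grip=[-1,-1,-1,-1,-1,-1],
)

```text
clock: 24.98
tool_pos: [0.5866, 0.051, 0.21]
eef_rot: [1.0, 0.005, -0.0, 0.0]
contact_force: [-0.3, 0.3, -1.7]
opening: 0.607
finger_force: 40.0
```

```bash
python3 st.py; python3 - <<'E'
from ik import *
s=r.get_state(); T=R.from_quat(s["eef_rot"]); im=r.snapshot("scene"); cv2.imwrite("pics/scene5.png",im)
for t in ("charger_label","webcam_lens"): print(t,[(np.round(d["point"],4).tolist(),round(d["confidence"],2)) for d in r.look_for("scene",t)[:2]])
t=target(0,0); print("corr t",T.inv().apply(t[0]-s["tool_pos"]).round(4),"rot",np.degrees((T.inv()*t[1]).as_rotvec()).round(2))
# label blob & predicted corners
c=s["tool_pos"]+T.apply([0,0,.045])
P=np.array([proj("scene",c+[.017,y,z]) for y,z in ((-.018,-.012),(.018,-.012),(.018,.012),(-.018,.012))]); print("pred corners",P.round(1).tolist(),P.mean(0).round(1))
x,y=283,182; g=cv2.cvtColor(im,cv2.COLOR_BGR2GRAY)[170:200,275:305]
n,lab,st,cen=cv2.connectedComponentsWithStats((g>110).astype(np.uint8)); print([(a[:5].tolist(),(b+[275,170]).round(1).tolist()) for a,b in zip(st,cen) if 8<a[4]<200])
cv2.imwrite("pics/z5.png",cv2.resize(im[130:250,230:390],(800,600),interpolation=cv2.INTER_NEAREST))
E
```

```text
24.975 grasp [0.5865 0.051  0.165 ] tilt -0.03 toolz [-0. -0. -1.] tooly [ 0.01 -1.    0.  ] q [-0.224  0.767  0.103  1.771 -0.124  0.611 -1.608] op 0.607 f [-0.3  0.3 -1.7]
charger_label [([0.6043, 0.0453, 0.1693], 0.57)]
webcam_lens [([0.7735, 0.0433, 0.1596], 0.68)]
corr t [ 0.0014  0.     -0.    ] rot [0.02 0.03 0.1 ]
pred corners [[286.6, 188.8], [291.8, 182.7], [292.0, 176.8], [286.8, 183.0]] [289.3 182.8]
[([13, 9, 5, 10, 21], [289.8, 183.4])]
```

View pics/z5.png

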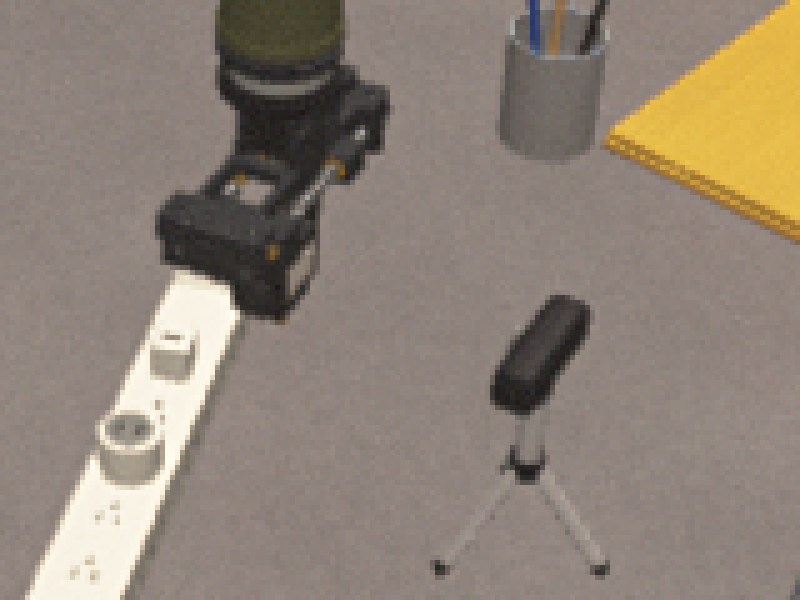

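Request:
play_rows(
  translation=[
    [0.001,0,0],
    [0,0,0],
    [0,0,0],
    [0,0,0],
    [0,0,0],
    [0,0,0],
    [0,0,0],
    [0,0,0],
    [0,0,0],
    [0,0,0],
    [0,0,0],
    [0,0,0],
  ],
  delta_rot=[
    [0,0,0],
    [0,0,0],
    [0,0,0],
    [0,0,0],
    [0,0,0],
    [0,0,0],
    [0,0,0],
    [0,0,0],
    [0,0,0],
    [0,0,0],
    [0,0,0],
    [0,0,0],
  ],
  grip=[-1,-1,-1,-1,-1,-1,-1,-1,-1,-1,-1,-1],
)

```text
clock: 26.62
tool_pos: [0.5885, 0.0511, 0.2101]
eef_rot: [1.0, 0.005, -0.0, 0.0]
contact_force: [-0.6, 0.3, -1.0]
opening: 0.607
finger_force: 40.0
```

```bash
python3 st.py; python3 -c "
from plant import r
print(r.finish_job())"
```

```text
26.625 grasp [0.5885 0.0511 0.1651] tilt -0.0 toolz [-0. -0. -1.] tooly [ 0.009 -1.     0.   ] q [-0.224  0.768  0.104  1.765 -0.125  0.614 -1.609] op 0.607 f [-0.6  0.3 -1. ]
the job is handed in; nothing more can be done
None
```

I handed the job in at 26.6 s: the charger was pulled straight up, tipped 40° with its pins towards the lens (the arm had to spin it a full turn about its own axis on the way in and again on the way back), then levelled and held steady with its label square to the lens and centred, about 15 cm away.

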